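# Dock the data logger under the bench riser

### The arm

A 6-joint arm with a two-finger parallel gripper is mounted at the origin on the work surface. World frame = base frame: x ahead of the robot, y to its left, z up, the work surface at z = 0. Lengths are in m, angles in rad, forces in N, time in s.
With the tool pointing down it reaches from about 0.3 to 0.75 m from the base axis. Payload 8.5 kg.
Tool frame: the origin (TCP) lies at the centre of the arm's flange, where the gripper is bolted on; the fingertips stand 173 mm ahead of it and the grasp point (between the pads) lies 155 mm ahead of it; z points along the fingers, y is the line along which they close (so a half turn about z gives the same grasp; the last joint's range is limited). The gripper opens to 85 mm and grips with 20 to 120 N. Pads are 22 mm wide; open, the fingers measure 114 mm over their backs; the gripper's body (76 mm by 85 mm) begins 54 mm behind the grasp point. The pads swing forward as they close: fully open they stand 13 mm farther back than shut.
Start: joints at [0.944, 0.381, 1.297, -0, 1.464, -0.215], TCP at [0.22, 0.504, 0.405] pointing down, gripper open.
Joint ranges: [-3.11, 3.11], [-0.89, 2.33], [0.22, 2.48], [-1.42, 4.56], [0.17, 2.85], [-2.88, 2.88]. Speed limits (rad/s): [2.39, 2.39, 3.14, 3.14, 3.14, 3.14].

### API

Orientations are given as a unit quaternion [w, x, y, z].
In Python, from workcell import robot gives the robot as it stands.
- The arm moves only by the tool drive_tool, never from a script. Its argument "moves" is a list of rows, each a list of 5 numbers: the closure in counts, from 0 (fully open) to 255 (shut), then the shift along the tool's x, y, z in cm, then the turn about the tool's z in degrees. A call has 1 to 20 rows; each row shifts and turns the commanded pose from where the row before left it, along the tool's axes as they then stand; what a row does not reach is not made up. A row lasts 1/12 s, in which the tool goes at most 41.7 mm and 7.16 degrees, less where a joint would pass 70% of its speed; a pose out of reach is approached as far as the arm can. A call with a gripper value outside its range is refused whole. The fingers move at their own pace and stop on an object; "force" is the grip in N (left out, the last holds). Time passes only in rows, so rows that do not move let the fingers close. It gives the time, the measured TCP pose, the force, the opening and the grip force at its end, in the units of the state.
- robot.state(): the state, without advancing time (a new reading comes with each control period).
- robot.snapshot(name): name is "side" or "top"; returns a dict with "frame" (400x640x3 uint8, red, green, blue), "depth" (400x640 float32, m along the optical axis (not along the pixel's ray), 0 where there is no reading), "fx", "fy", "cx", "cy" (pixels), "k1" (the pictures are not rectified: a ray, as slopes to the right and down, at radius r is drawn at 1 + k1 r^2 times it, then the intrinsics apply), "extrinsics" (4x4, takes a point from world to camera coordinates). Camera axes: x right, y down, z forward; pixel columns grow to the right and rows downward; lengths in m; the calibration is good to about 2 mm. A picture is of the moment at which its call begins.
- robot.hand_in(): hands the job in; it is judged then, once.
The state is a dict: "clock": time; "joint_positions": joint angles; "dq": joint speeds; "tau": joint torques, N m; "ee_pos": TCP position; "tcp_rot": TCP orientation; "contact_force": force on the tool from outside, world axes, zero at the start; "moment": the same for the moment, N m; "finger_gap": finger opening in m; "grasp_force": force on a finger pad.
Only numpy, scipy, OpenCV 4.12 (cv2) and the standard library are available. Lean on these libraries where they do the work, as an engineer would, in place of code of your own. Each camera call takes 0.05 s, during which the arm holds its last target. There are 200 camera calls.

### The job

Gently fold the data logger's tilted screen down flat, then slide the logger along the bench, rear end first, between the guide strips and in under the riser without bumping the riser. Push it gently until it is fully home against the dock, so that the sprung plunger is pressed in, then let go and leave the other things on the bench alone.

Things in the scene. Friction and masses are not known exactly. Their poses are not given: they have to be found in the camera images.
- logger_tab (a point): Centre of the upright grip tab of the data logger: plate 26 (x) x 14 (y, width to grip) x 36 high, from 30 to 66 above the bench; this point is 48 above it. Axes: x along the logger to its rear end, which goes in first; y across; z up.
- logger_rear (a point): Middle of the logger's rear face, 15 above the bench and 193 (x) from the tab's centre. The logger is a low grey box lying loose on the bench, 210 long (x) x 110 wide (y) x 30 high, about 0.9 kg; bench friction is about 2 to 12 N. Same axes as the tab. The tab stands 17 from the other end, on the centre line.
- screen_edge (a point): Upper side of the logger's screen, 5 inside the middle of its free edge. A black panel 90 long x 100 wide x 10 thick, hinged at the logger's rear end (hinge line 186 from the tab's centre, 36.5 above the bench). This point is 85 from the hinge line and 5 above the panel's mid-plane. The free edge faces the tab and stands up when tilted; press it down to fold. Axes turn with the screen.
- screen (a joint): Screen tilt, rad: 0 = folded flat on the logger (its top then about 42 above the bench), 0.5 to 1.0 at the start. A stiff friction hinge: it stays where it is left and takes about 2 N at the free edge to turn.
- riser_mouth (a point): Middle of the lower front edge of the riser: a fixed grey shelf on four corner legs, 240 deep (x) x 270 wide (y) x 12 thick, underside (this point) 54 above the bench, 230 clear between the legs. Axes: x points level into the space under it, the sliding direction; y across; z up. A bench supply on it stands 98 back from the front edge, 176 high above the bench.
- guides: Two fixed aluminium guide strips on the bench, 12 high, 12 thick, inner faces 115 apart, parallel to the riser's x axis and running in under it. Origin: on the bench on their centre line, 120 (x) behind the riser's front edge, same axes. Straight from x = -200 to +50; before that a flared mouth that starts at x = -239, 145 wide.
- plunger (a joint): Sprung brass plunger of the dock, m: 0 out, 0.006 in. The dock is a block under the riser between the guides, 100 wide, 34 high. The logger's rear pushes the plunger in (1.5 N at most), then meets the block's face, the stop, which rests on hard rubber (gives 1 mm per 8 N). The face lies 85 to 130 behind the riser's front edge: not given, find it by feel. Bench friction keeps the logger there when let go.
- multimeter: Bystander, to be left alone: black multimeter 150 x 80 x 34. Origin at its underside centre.
- screwdriver: Bystander, to be left alone: screwdriver 170 long, lying across the riser's deck near its front edge, about 30 thick. Origin at its underside.
- spool: Bystander, to be left alone: white plastic spool, 56 across, 38 high, beside the guides' mouth. Origin at its underside centre.
- tumbler: Bystander, to be left alone: white plastic cup, 64 across, 70 high. Origin at its underside centre.
- fan: Bystander, to be left alone: small black fan 50 x 50 x 16 on the riser's deck. Origin at its underside centre.
- flux_jar: Bystander, to be left alone: amber jar with cap, 48 across, 55 high, beside the guides. Origin at its underside centre.
Things that resemble listed ones, but are neither listed nor needed, are in the scene too. Leave any green look-alike of the part that bears logger_tab alone.

How it is judged:
On the way, in this order (a step that is already met when the one before it is completed fails the run):
1. the screen is folded flat while the logger is still outside the riser (value of joint screen below 0.06 rad and x of logger_tab in the frame of riser_mouth below -0.2 m), for 0.2 s.
2. the logger is under the riser, home on the dock with the plunger pressed in (value of joint plunger above 0.0042 m and value of joint screen below 0.06 rad), for 0.2 s.
At the end, for the whole second after the job is handed in: The logger lies flat (within 0.03 rad) and at rest between the guides under the riser, in line with it within 0.05 rad, its screen folded (below 0.06 rad) and its rear home on the dock: the plunger pressed in by more than 4.2 of its 6 mm (all of step 2 and angle between logger_tab's own z axis and vertical below 0.03 rad and angle between the x axis of logger_tab and the x axis of riser_mouth, either way round below 0.05 rad and linear speed of logger below 0.01 m/s); the robot touches nothing.
It fails at once if the logger (over 3 N) or the robot (over 5 N) bumps the riser (contact force between logger and riser above 3 N or contact force between any of the arm, the fingers and riser above 5 N).
It fails at once if the logger is rammed against the dock (over 20 N) (contact force between logger and dock_block above 20 N).
It fails at once if the logger is forced against the guides (over 25 N) (contact force between logger and guides above 25 N).
It fails at once if the screen is pressed too hard (over 30 N) (contact force between the fingers and screen above 30 N).
It fails at once if a bystander is moved more than 30 mm (distance of any of multimeter, screwdriver, spool, tumbler, fan, flux_jar from where it was at the start of the episode above 0.03 m).
It also fails if it takes over 72 s, if anything falls off the work surface, if the arm or the gripper's body presses on something with over 40 N, if the wrist force passes 120 N, or if a joint passes its speed limit or range.

## Working session

There is one attempt and no reset: what is moved stays moved. The work goes in short steps, Python scripts to look and compute and a tool call to move; the robot and the scene stay as the last step left them, time stands still between calls to the robot, and variables do not carry over. Pictures are saved under pics/ and viewed, at most 10 in all, crops included, and the job is handed in when it is done.

Besides the shell and the picture viewer there is one more tool, called by a JSON object that holds its "fn" and its "kwargs", one argument or row to a line. drive_tool: Moves the arm, as the interface text tells. Its arguments: {"type":"object","properties":{"moves":{"type":"array"},"force":{"type":"number"}},"required":["moves"]}

```bash
mkdir -p pics
cat > h.py <<'E'
import numpy as np, cv2
from workcell import robot
def snap(n,save=None):
    s=robot.snapshot(n)
    if save: cv2.imwrite('pics/'+save+'.png',s['frame'][:,:,::-1])
    return s
def pts(s):
    h,w=s['depth'].shape
    v,u=np.mgrid[:h,:w].astype(float)
    x=(u-s['cx'])/s['fx'];y=(v-s['cy'])/s['fy']
    a,b=x.copy(),y.copy()
    for _ in range(8):
        k=1+s['k1']*(a*a+b*b);a=x/k;b=y/k
    d=s['depth'];P=np.stack([a*d,b*d,d],-1)
    E=s['extrinsics'];return (P-E[:3,3])@E[:3,:3]
E
python3 - <<'E'
from h import *
for n in ('top','side'):
    s=snap(n,n+'0');np.savez(n+'0.npz',P=pts(s),**s)
    print(n,s['fx'],s['k1'],s['extrinsics'].round(3).tolist())
print(robot.state())
E
```

```text
top 431.41719918125096 -0.043270378091770895 [[-0.034, -0.999, 0.001, 0.069], [-0.979, 0.033, -0.201, 0.522], [0.201, -0.008, -0.98, 1.129], [0.0, 0.0, 0.0, 1.0]]
side 397.69357390948926 -0.017626124402159743 [[0.99, -0.142, 0.003, -0.517], [-0.099, -0.707, -0.701, 0.161], [0.101, 0.693, -0.714, 1.239], [0.0, 0.0, 0.0, 1.0]]
{'clock': 0.1, 'joint_positions': array([ 9.43727916e-01,  3.81174805e-01,  1.29818127e+00,  1.13673185e-05,
        1.46357687e+00, -2.15311385e-01]), 'dq': array([-0.00157904, -0.00132239, -0.00244243,  0.00185814, -0.00254364,
        0.00090145]), 'tau': array([ 3.24405148e-03, -4.49220479e+01, -2.31654292e+01, -2.28122076e-04,
        3.65930209e-03, -3.45656645e-05]), 'ee_pos': array([0.22010905, 0.5040012 , 0.4041498 ]), 'tcp_rot': array([-2.79144723e-04,  2.04427752e-01,  9.78881425e-01, -6.09269344e-04]), 'contact_force': array([-1.40671163, -0.13937191, -0.10324935]), 'moment': array([ 0.00391483, -0.00793194,  0.02258947]), 'grasp_force': 0.0, 'finger_gap': 0.08560586200709668}
```

View pics/top0.png

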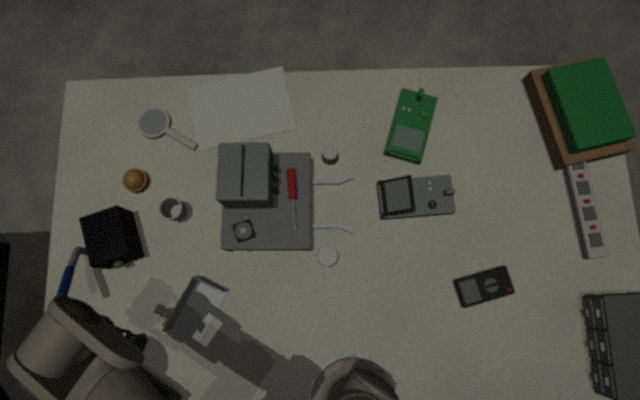

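View pics/side0.png

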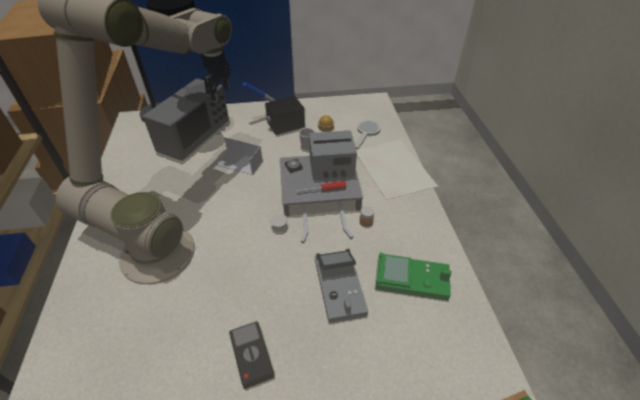

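The top view shows the logger at about (378–455, 177–218) with its tab at (449,192) and its screen on the left. The riser's front edge is at col 312, rows 153–250, with the guides at rows 183 and 227 running to col 352. Other items: spool (328,257), jar (330,155), green look-alike (411,125), screwdriver (292,200). The slide goes left in the image, which is world +y.

Run:
```python
from h import *
d=np.load('top0.npz');P=d['P']
def sel(P,r,c,zl,zh):
    Q=P[r[0]:r[1],c[0]:c[1]].reshape(-1,3);return Q[(Q[:,2]>zl)&(Q[:,2]<zh)]
def rect(Q,n):
    (c,sz,a)=cv2.minAreaRect((Q[:,:2]*1000).astype(np.float32));print(n,len(Q),np.round(c,1),np.round(sz,1),round(a,2),np.round(cv2.boxPoints((c,sz,a)),0).tolist())
rect(sel(P,(145,260),(215,325),.058,.074),'deck')
rect(sel(P,(165,230),(370,465),.022,.04),'loggertop')
t=sel(P,(165,230),(430,470),.055,.09);rect(t,'tab');print(t.mean(0))
sc=sel(P,(165,230),(370,420),.05,.2);rect(sc,'screen')
print(sc[:,2].max(), sc[sc[:,2]>sc[:,2].max()-.006].mean(0))
g1=sel(P,(172,192),(316,360),.008,.016);g2=sel(P,(218,238),(316,360),.008,.016)
rect(g1,'g1');rect(g2,'g2')
for n,g in(('1',g1),('2',g2)):
    for y in np.arange(.0,.2,.01):
        k=abs(g[:,1]-y)<.005
        if k.sum()>2: print(n,round(y,3),g[k,0].mean().round(4),end=' ')
    print()
s=np.load('side0.npz');Q=s['P']
rect(sel(Q,(245,325),(310,370),.024,.036),'side logger')
t=sel(Q,(275,325),(335,365),.05,.09);rect(t,'side tab');print(t.mean(0))
sc=sel(Q,(245,280),(310,365),.045,.2);rect(sc,'screen');print(sc[:,2].max(),sc[sc[:,2]>sc[:,2].max()-.006].mean(0))
rect(sel(Q,(145,215),(270,365),.058,.072),'side deck')
```

```text
deck 4913 [540.7 196.6] [276.5 271. ] 88.14 [[401.0, 63.0], [672.0, 54.0], [681.0, 330.0], [410.0, 339.0]]
loggertop 1692 [ 544.8 -200.6] [111.2 212.3] 2.85 [[484.0, -97.0], [495.0, -309.0], [606.0, -304.0], [595.0, -92.0]]
tab 57 [ 549.  -288.9] [15.1 26.9] 1.62 [[541.0, -276.0], [542.0, -303.0], [557.0, -302.0], [556.0, -275.0]]
[ 0.54801171 -0.28786266  0.06587678]
screen 979 [ 542.  -142.7] [101.4  79.8] 1.96 [[490.0, -105.0], [493.0, -184.0], [594.0, -181.0], [591.0, -101.0]]
0.08992447663225993 [ 0.54438434 -0.17504186  0.08565956]
g1 144 [602.   27.5] [ 20.2 105.8] 8.4 [[584.0, 78.0], [600.0, -26.0], [620.0, -23.0], [604.0, 81.0]]
g2 149 [461.1  31.3] [ 44.3 101.6] 6.41 [[433.0, 79.0], [445.0, -22.0], [489.0, -17.0], [477.0, 84.0]]
1 0.0 0.6045 1 0.01 0.6009 1 0.02 0.599 1 0.03 0.5981 1 0.04 0.5993 1 0.05 0.5995 1 0.06 0.5993 1 0.07 0.6002 1 0.08 0.5989 
2 0.0 0.4636 2 0.01 0.4681 2 0.02 0.4715 2 0.03 0.4729 2 0.04 0.4713 2 0.05 0.4711 2 0.06 0.4722 2 0.07 0.4731 2 0.08 0.4728 
side logger 1854 [ 541.  -203.1] [110.3 210.9] 2.79 [[481.0, -100.0], [491.0, -311.0], [601.0, -306.0], [591.0, -95.0]]
side tab 64 [ 545.6 -290.3] [25.8 14.8] 88.5 [[538.0, -303.0], [553.0, -303.0], [553.0, -278.0], [539.0, -277.0]]
[ 0.54451046 -0.292758    0.06129605]
screen 507 [ 538.  -147.6] [99.5 75. ] 3.47 [[486.0, -113.0], [491.0, -188.0], [590.0, -182.0], [585.0, -107.0]]
0.0852169145963191 [ 0.54059839 -0.17744952  0.0814434 ]
side deck 2202 [537.7 213.5] [247.4 270. ] 88.38 [[399.0, 94.0], [669.0, 86.0], [676.0, 333.0], [406.0, 341.0]]
```

{"fn": "drive_tool", "kwargs": {
  "moves": [
    [255,-2.84,-2.445,0,0],
    [255,-2.84,-2.445,0,0],
    [255,-2.84,-2.445,0,0],
    [255,-2.84,-2.445,0,0],
    [255,-2.84,-2.445,0,0],
    [255,-2.84,-2.445,0,0],
    [255,-2.84,-2.445,0,0],
    [255,-2.84,-2.445,0,0],
    [255,-2.84,-2.445,0,0],
    [255,-2.84,-2.445,0,0],
    [255,-2.84,-2.445,0,0],
    [255,-2.84,-2.445,0,0],
    [255,-2.84,-2.445,0,0],
    [255,-2.84,-2.445,0,0],
    [255,-2.84,-2.445,0,0],
    [255,-2.84,-2.445,0,0],
    [255,-2.84,-2.445,0,0],
    [255,-2.84,-2.445,0,0],
    [255,-2.84,-2.445,0,0],
    [255,-2.84,-2.445,0,0]
  ],
  "force": 30
}}

```text
clock: 1.77
ee_pos: [0.5454, -0.1734, 0.4043]
tcp_rot: [-0.0, 0.205, 0.979, 0.0]
contact_force: [0.9, 0.4, 1.1]
finger_gap: -0.0001
grasp_force: 0.0
```

{"fn": "drive_tool", "kwargs": {
  "moves": [
    [255,0,0,1,7.06],
    [255,0,0,1,7.06],
    [255,0,0,1,7.06],
    [255,0,0,1,7.06],
    [255,0,0,1,7.06],
    [255,0,0,1,7.06],
    [255,0,0,1,7.06],
    [255,0,0,1,7.06],
    [255,0,0,1,7.06],
    [255,0,0,0,0],
    [255,0,0,0,0],
    [255,0,0,0,0]
  ]
}}

```text
clock: 2.77
ee_pos: [0.545, -0.1715, 0.3152]
tcp_rot: [0.0, 0.688, 0.726, 0.0]
contact_force: [0.7, 0.2, -0.4]
finger_gap: -0.0003
grasp_force: 0.0
```

{"fn": "drive_tool", "kwargs": {
  "moves": [
    [255,0,0,1.2,0],
    [255,0,0,1.2,0],
    [255,0,0,1.2,0],
    [255,0,0,1.2,0],
    [255,0,0,0.3,0],
    [255,0,0,0.3,0],
    [255,0,0,0.3,0],
    [255,0,0,0.3,0],
    [255,0,0,0.3,0],
    [255,0,0,0.3,0],
    [255,0,0,0.3,0],
    [255,0,0,0.3,0],
    [255,0,0,0.3,0],
    [255,0,0,0.3,0],
    [255,0,0,0.3,0]
  ]
}}

```text
clock: 4.02
ee_pos: [0.5449, -0.1715, 0.2334]
tcp_rot: [0.0, 0.689, 0.725, -0.0]
contact_force: [0.7, -0.6, 2.4]
finger_gap: -0.0
grasp_force: 0.8
```

{"fn": "drive_tool", "kwargs": {
  "moves": [
    [255,0,0,0.2,0],
    [255,0,0,0.2,0],
    [255,0,0,0.2,0],
    [255,0,0,0.2,0],
    [255,0,0,0.2,0],
    [255,0,0,0.2,0],
    [255,0,0,0.2,0],
    [255,0,0,0,0],
    [255,0,0,0,0]
  ]
}}

```text
clock: 4.77
ee_pos: [0.5448, -0.1713, 0.2194]
tcp_rot: [-0.0, 0.689, 0.725, -0.0]
contact_force: [-0.5, -0.2, 0.4]
finger_gap: -0.0
grasp_force: 0.0
```

{"fn": "drive_tool", "kwargs": {
  "moves": [
    [255,0,0,0.07,0],
    [255,0,0,0.07,0],
    [255,0,0,0.07,0],
    [255,0,0,0,0]
  ]
}}

```text
clock: 5.1
ee_pos: [0.5449, -0.1714, 0.2176]
tcp_rot: [-0.0, 0.689, 0.725, -0.0]
contact_force: [-0.9, -0.4, 0.4]
finger_gap: 0.0
grasp_force: 0.3
```

{"fn": "drive_tool", "kwargs": {
  "moves": [
    [255,0,0,0.07,0],
    [255,0,0,0.07,0],
    [255,0,0,0.07,0],
    [255,0,0,0,0]
  ]
}}

```text
clock: 5.43
ee_pos: [0.5449, -0.1715, 0.2154]
tcp_rot: [0.0, 0.689, 0.725, -0.0]
contact_force: [-0.5, -1.0, 0.6]
finger_gap: 0.0001
grasp_force: 0.2
```

{"fn": "drive_tool", "kwargs": {
  "moves": [
    [255,0,0,0.05,0],
    [255,0,0,0.05,0],
    [255,0,0,0,0]
  ]
}}

```text
clock: 5.68
ee_pos: [0.5449, -0.1715, 0.2149]
tcp_rot: [0.0, 0.689, 0.725, 0.0]
contact_force: [-1.5, 0.3, 4.9]
finger_gap: -0.0004
grasp_force: 2.3
```

Run:
```python
from h import *
s=snap('side');f=s['frame'][225:335,280:400,::-1]
cv2.imwrite('pics/a.png',cv2.resize(f,None,fx=5,fy=5,interpolation=cv2.INTER_CUBIC))
P=pts(s)[245:285,310:370].reshape(-1,3)
for y in np.arange(-.19,-.09,.01):
    k=(abs(P[:,1]-y)<.005)&(((P[:,0]<.525)&(P[:,0]>.5))|((P[:,0]>.565)&(P[:,0]<.58)))&(P[:,2]<.08)
    print(round(y,3),np.median(P[k,2]).round(4) if k.any() else 0)
```

```text
-0.19 0.0377
-0.18 0.0404
-0.17 0.0404
-0.16 0.0404
-0.15 0.0404
-0.14 0.0408
-0.13 0
-0.12 0
-0.11 0
-0.1 0
```

View pics/a.png

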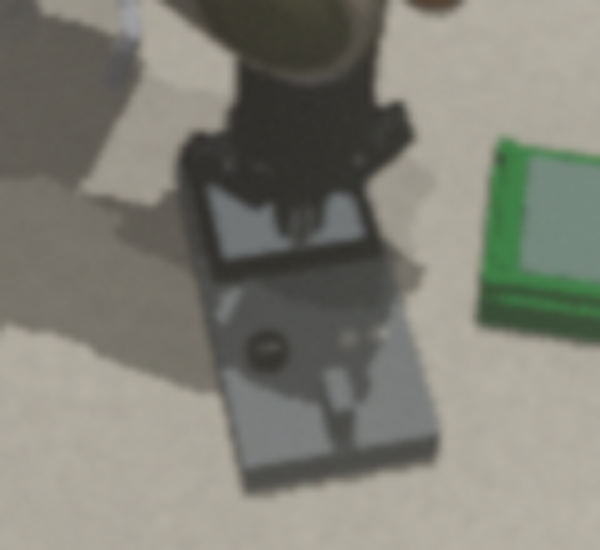

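The view shows the screen flat: fingertips at (300,225), a black panel lying level, and the tab at (340,400).

{"fn": "drive_tool", "kwargs": {
  "moves": [
    [255,0,0,-1.5,0],
    [255,0,0,-2.5,0],
    [0,0,0,-2,0],
    [0,-2.3,-0.08,0,0],
    [0,-2.4,-0.08,0,0],
    [0,-2.4,-0.08,0,0],
    [0,-2.4,-0.08,0,0],
    [0,-2.35,-0.08,0,0],
    [0,0,0,0,0],
    [0,0,0,0,0]
  ]
}}

```text
clock: 6.57
ee_pos: [0.5467, -0.2907, 0.274]
tcp_rot: [-0.0, 0.69, 0.724, 0.0]
contact_force: [0.7, 0.6, 0.0]
finger_gap: 0.0855
grasp_force: 0.0
```

Run:
```python
from h import *
s=snap('side','b');f=s['frame'][225:345,280:400,::-1]
cv2.imwrite('pics/b2.png',cv2.resize(f,None,fx=5,fy=5,interpolation=cv2.INTER_CUBIC))
```

```text
(no output)
```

View pics/b2.png

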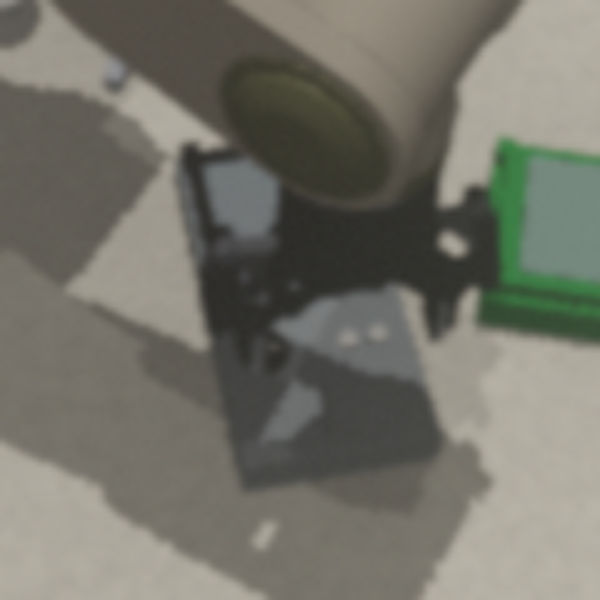

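The logger is unmoved, and the open fingers at (240,330) and (437,320) straddle the tab's axis. Next I descend and grip.

{"fn": "drive_tool", "kwargs": {
  "moves": [
    [0,0,0,1.3,0],
    [0,0,0,1.3,0],
    [0,0,0,1.3,0],
    [0,0,0,1.3,0],
    [0,0,0,1.3,0],
    [0,0,0,0,0],
    [100,0,0,0,0],
    [150,0,0,0,0],
    [180,0,0,0,0],
    [190,0,0,0,0],
    [200,0,0,0,0],
    [210,0,0,0,0],
    [220,0,0,0,0],
    [230,0,0,0,0],
    [230,0,0,0,0]
  ],
  "force": 30
}}

```text
clock: 7.87
ee_pos: [0.5469, -0.2901, 0.2099]
tcp_rot: [0.0, 0.689, 0.725, 0.0]
contact_force: [-1.6, 1.2, 5.2]
finger_gap: 0.0131
grasp_force: 31.3
```

Run:
```python
from h import *
d=pts(snap('top'));
Q=d[165:240,370:470].reshape(-1,3);Q=Q[(Q[:,2]>.024)&(Q[:,2]<.047)&(Q[:,1]<-.08)]
r=cv2.minAreaRect((Q[:,:2]*1000).astype(np.float32));print(len(Q),r,cv2.boxPoints(r).round(0).tolist())
# left/right edges along y
for y in np.arange(-.3,-.09,.015):
    k=abs(Q[:,1]-y)<.0075
    if k.sum()>5: print(y.round(3),Q[k,0].min().round(4),Q[k,0].max().round(4))
```

```text
380 ((565.3197631835938, -223.6770477294922), (73.07341003417969, 102.1915283203125), 2.7480852603912354) [[526.0, -174.0], [531.0, -276.0], [604.0, -273.0], [599.0, -171.0]]
-0.27 0.592 0.6042
-0.255 0.5371 0.6015
-0.24 0.5296 0.6025
-0.225 0.5497 0.5994
-0.21 0.5615 0.5998
-0.195 0.5742 0.6006
-0.18 0.5799 0.5983
```

{"fn": "drive_tool", "kwargs": {
  "moves": [
    [230,0,0,-0.05,0],
    [230,0,0,0,0.8],
    [230,0,0,0,0.8],
    [230,0,0,0,0.8],
    [230,0,0,0,0.8],
    [230,0,0,0,0.8],
    [230,0,0,0,0.7],
    [230,0.5,-0.23,0,0],
    [230,0.5,-0.23,0,0],
    [230,0.5,-0.23,0,0],
    [230,0.5,-0.23,0,0],
    [230,0.5,-0.23,0,0],
    [230,0.5,-0.23,0,0],
    [230,0.5,-0.23,0,0],
    [230,0.5,-0.23,0,0],
    [230,0.5,-0.21,0,0],
    [230,0.5,-0.21,0,0],
    [230,0,0,0,0]
  ],
  "force": 40
}}

```text
clock: 9.42
ee_pos: [0.5255, -0.238, 0.2099]
tcp_rot: [-0.001, 0.718, 0.696, 0.0]
contact_force: [-0.2, 2.6, 0.7]
finger_gap: 0.0134
grasp_force: 39.6
```

Run:
```python
from h import *
s=snap('top');P=pts(s)
f=s['frame'][140:260,280:460,::-1];cv2.imwrite('pics/c.png',cv2.resize(f,None,fx=4,fy=4,interpolation=cv2.INTER_CUBIC))
Q=P[150:250,300:440].reshape(-1,3)
L=Q[(Q[:,2]>.022)&(Q[:,2]<.05)&(Q[:,1]<0)]
for y in np.arange(-.24,0,.012):
    k=abs(L[:,1]-y)<.006
    if k.sum()>5: print(y.round(3),L[k,0].min().round(4),L[k,0].max().round(4),k.sum())
t=snap('side');R=pts(t)
f=t['frame'][190:330,260:400,::-1];cv2.imwrite('pics/c2.png',cv2.resize(f,None,fx=4,fy=4,interpolation=cv2.INTER_CUBIC))
L=R[200:330,280:400].reshape(-1,3);L=L[(L[:,2]>.022)&(L[:,2]<.05)&(L[:,1]<0)]
print('side')
for y in np.arange(-.26,0,.012):
    k=abs(L[:,1]-y)<.006
    if k.sum()>5: print(y.round(3),L[k,0].min().round(4),L[k,0].max().round(4),k.sum())
```

```text
-0.228 0.6461 0.6771 16
-0.216 0.5764 0.6753 58
-0.204 0.5615 0.6759 79
-0.192 0.5088 0.6768 104
-0.18 0.5117 0.6781 136
-0.168 0.5305 0.678 114
-0.156 0.5396 0.6789 91
-0.144 0.5462 0.6795 75
-0.132 0.5523 0.6795 59
-0.12 0.5609 0.684 41
-0.108 0.5696 0.5855 18
side
-0.26 0.481 0.5759 31
-0.248 0.4704 0.7049 188
-0.236 0.4688 0.7066 179
-0.224 0.4705 0.7101 206
-0.212 0.4698 0.7134 119
-0.2 0.4708 0.7155 100
-0.188 0.4722 0.7196 91
-0.176 0.4947 0.723 78
-0.164 0.6589 0.7265 73
-0.152 0.4721 0.7302 105
-0.14 0.4727 0.7306 101
-0.128 0.474 0.6969 55
-0.116 0.4729 0.6754 21
-0.104 0.4741 0.4831 11
```

View pics/c.png

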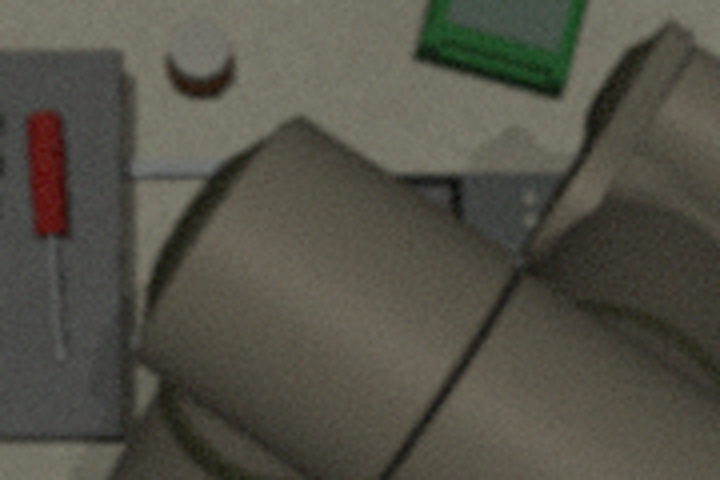

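The wrist covers the logger. Its visible edge at row ~175 lines up with the guide at (170,168). Before advancing I check the arm's extent ahead of the tab.

Run:
```python
from h import *
for n in('top','side'):
    P=pts(snap(n)).reshape(-1,3)
    A=P[(P[:,2]>.1)&(P[:,1]<.08)&(P[:,1]>-.4)&(P[:,0]>.3)&(P[:,0]<.75)]
    for y in np.arange(-.24,.08,.03):
        k=abs(A[:,1]-y)<.015
        if k.sum()>5: print(n,y.round(3),'z',A[k,2].min().round(3),A[k,2].max().round(3),'x',A[k,0].min().round(3),A[k,0].max().round(3))
print(robot.state()['joint_positions'].round(3))
```

```text
top -0.24 z 0.31 0.39 x 0.408 0.582
top -0.21 z 0.299 0.446 x 0.401 0.595
top -0.18 z 0.273 0.604 x 0.303 0.582
top -0.15 z 0.281 0.619 x 0.3 0.528
top -0.12 z 0.314 0.62 x 0.3 0.485
top -0.09 z 0.448 0.62 x 0.3 0.429
top -0.06 z 0.578 0.62 x 0.3 0.426
top -0.03 z 0.559 0.623 x 0.3 0.45
top 0.0 z 0.473 0.624 x 0.314 0.468
top 0.03 z 0.451 0.624 x 0.3 0.465
top 0.06 z 0.473 0.622 x 0.3 0.446
side -0.24 z 0.1 0.386 x 0.402 0.592
side -0.21 z 0.13 0.445 x 0.375 0.596
side -0.18 z 0.272 0.605 x 0.3 0.562
side -0.15 z 0.284 0.616 x 0.3 0.519
side -0.12 z 0.377 0.617 x 0.3 0.479
side -0.09 z 0.511 0.617 x 0.301 0.405
side -0.06 z 0.514 0.617 x 0.303 0.429
side -0.03 z 0.523 0.62 x 0.328 0.451
side 0.0 z 0.524 0.62 x 0.334 0.469
side 0.03 z 0.532 0.62 x 0.367 0.463
side 0.06 z 0.611 0.618 x 0.394 0.415
[-6.310e-01  6.330e-01  1.479e+00  1.000e-03  1.032e+00 -6.000e-01]
```

View pics/c2.png

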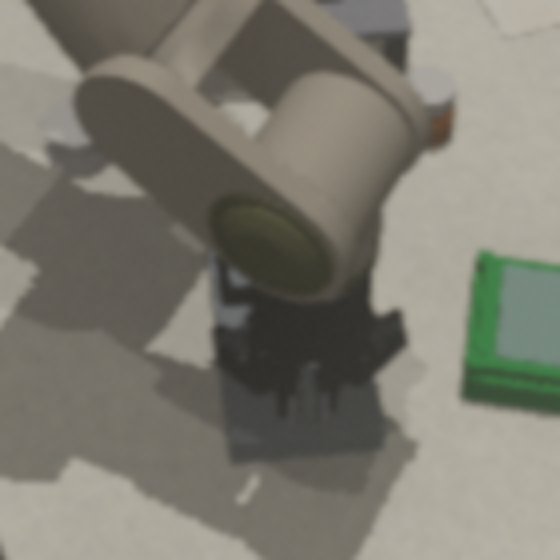

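The tab is held at (310,395) and the logger is straight. The arm ahead of the tab stays above 0.27, so it clears the riser.

{"fn": "drive_tool", "kwargs": {
  "moves": [
    [230,0.5,0,0,0],
    [230,0.5,0,0,0],
    [230,0.5,0,0,0],
    [230,0.5,0,0,0],
    [230,0.4,0,0,0],
    [230,0.3,0,0,0],
    [230,0.3,0,0,0],
    [230,0.3,0,0,0],
    [230,0.3,0,0,0],
    [230,0.3,0,0,0],
    [230,0.3,0,0,0],
    [230,0.3,0,0,0],
    [230,0.3,0,0,0],
    [230,0.3,0,0,0]
  ]
}}

```text
clock: 10.78
ee_pos: [0.5275, -0.188, 0.2099]
tcp_rot: [-0.0, 0.718, 0.696, -0.0]
contact_force: [-0.4, -1.3, -4.2]
finger_gap: 0.0136
grasp_force: 39.0
```

{"fn": "drive_tool", "kwargs": {
  "moves": [
    [230,0.3,0,0,0],
    [230,0.3,0,0,0],
    [230,0.3,0,0,0],
    [230,0.3,0,0,0],
    [230,0.3,0,0,0],
    [230,0.3,0,0,0],
    [230,0.3,0,0,0]
  ]
}}

```text
clock: 11.37
ee_pos: [0.5282, -0.167, 0.21]
tcp_rot: [-0.0, 0.718, 0.696, -0.0]
contact_force: [-0.1, -3.2, -4.4]
finger_gap: 0.0132
grasp_force: 39.0
```

{"fn": "drive_tool", "kwargs": {
  "moves": [
    [230,0.3,0,0,0],
    [230,0.3,0,0,0],
    [230,0.3,0,0,0],
    [230,0.3,0,0,0],
    [230,0.3,0,0,0],
    [230,0.3,0,0,0],
    [230,0.3,0,0,0],
    [230,0.3,0,0,0]
  ]
}}

```text
clock: 12.03
ee_pos: [0.5289, -0.1431, 0.21]
tcp_rot: [-0.0, 0.718, 0.696, -0.0]
contact_force: [0.0, -2.2, -4.0]
finger_gap: 0.0131
grasp_force: 39.0
```

Run:
```python
from h import *
s=robot.state();print(s['moment'].round(3),s['contact_force'].round(1))
t=snap('side');R=pts(t)
f=t['frame'][170:310,250:390,::-1];cv2.imwrite('pics/d.png',cv2.resize(f,None,fx=4,fy=4,interpolation=cv2.INTER_CUBIC))
```

```text
[-0.438  0.006  0.021] [ 0.  -2.2 -4. ]
```

View pics/d.png

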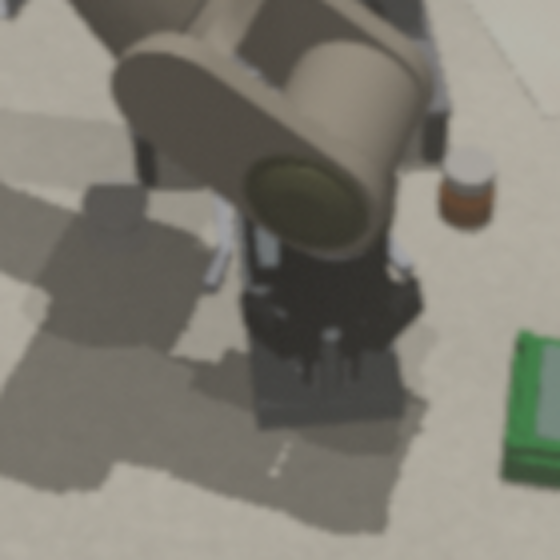

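The logger sits between the flare ends (215,270) and (400,260), with no side force.

{"fn": "drive_tool", "kwargs": {
  "moves": [
    [230,0.4,0,0,0],
    [230,0.4,0,0,0],
    [230,0.4,0,0,0],
    [230,0.4,0,0,0],
    [230,0.4,0,0,0],
    [230,0.4,0,0,0],
    [230,0.4,0,0,0],
    [230,0.4,0,0,0],
    [230,0.4,0,0,0],
    [230,0.4,0,0,0]
  ]
}}

```text
clock: 12.92
ee_pos: [0.5302, -0.103, 0.21]
tcp_rot: [-0.0, 0.718, 0.696, -0.0]
contact_force: [-0.8, -3.5, -3.9]
finger_gap: 0.0134
grasp_force: 39.0
```

{"fn": "drive_tool", "kwargs": {
  "moves": [
    [230,0.4,0,0,0],
    [230,0.4,0,0,0],
    [230,0.4,0,0,0],
    [230,0.4,0,0,0],
    [230,0.4,0,0,0],
    [230,0.4,0,0,0],
    [230,0.4,0,0,0],
    [230,0.4,0,0,0],
    [230,0.4,0,0,0],
    [230,0.4,0,0,0]
  ]
}}

```text
clock: 13.75
ee_pos: [0.5315, -0.063, 0.21]
tcp_rot: [-0.0, 0.718, 0.696, -0.0]
contact_force: [-0.5, -3.1, -4.1]
finger_gap: 0.0133
grasp_force: 39.0
```

{"fn": "drive_tool", "kwargs": {
  "moves": [
    [230,0.3,0,0,0],
    [230,0.3,0,0,0],
    [230,0.3,0,0,0],
    [230,0.3,0,0,0],
    [230,0.3,0,0,0],
    [230,0.3,0,0,0],
    [230,0.2,0,0,0],
    [230,0.2,0,0,0]
  ]
}}

```text
clock: 14.42
ee_pos: [0.5322, -0.0412, 0.21]
tcp_rot: [0.0, 0.718, 0.696, -0.0]
contact_force: [-0.5, -3.9, -2.5]
finger_gap: 0.0133
grasp_force: 39.0
```

{"fn": "drive_tool", "kwargs": {
  "moves": [
    [230,0.2,0,0,0],
    [230,0.2,0,0,0],
    [230,0.2,0,0,0],
    [230,0.2,0,0,0],
    [230,0.2,0,0,0],
    [230,0.2,0,0,0],
    [230,0.2,0,0,0],
    [230,0.2,0,0,0],
    [230,0.1,0,0,0],
    [230,0.1,0,0,0]
  ]
}}

```text
clock: 15.25
ee_pos: [0.5328, -0.0233, 0.21]
tcp_rot: [-0.0, 0.718, 0.696, -0.0]
contact_force: [-0.4, -2.5, -4.3]
finger_gap: 0.0134
grasp_force: 39.0
```

{"fn": "drive_tool", "kwargs": {
  "moves": [
    [230,0.1,0,0,0],
    [230,0.1,0,0,0],
    [230,0.1,0,0,0]
  ]
}}

```text
clock: 15.5
ee_pos: [0.5329, -0.0204, 0.21]
tcp_rot: [0.0, 0.718, 0.696, 0.0]
contact_force: [-0.8, -2.4, -4.5]
finger_gap: 0.0136
grasp_force: 39.0
```

{"fn": "drive_tool", "kwargs": {
  "moves": [
    [230,0.1,0,0,0],
    [230,0.1,0,0,0]
  ]
}}

```text
clock: 15.67
ee_pos: [0.5329, -0.0184, 0.21]
tcp_rot: [0.0, 0.718, 0.696, -0.0]
contact_force: [-0.1, -2.3, -3.6]
finger_gap: 0.0131
grasp_force: 39.0
```

{"fn": "drive_tool", "kwargs": {
  "moves": [
    [230,0.1,0,0,0],
    [230,0.1,0,0,0]
  ]
}}

```text
clock: 15.83
ee_pos: [0.533, -0.0163, 0.21]
tcp_rot: [-0.0, 0.718, 0.696, -0.0]
contact_force: [-0.6, -2.0, -3.8]
finger_gap: 0.0137
grasp_force: 39.0
```

{"fn": "drive_tool", "kwargs": {
  "moves": [
    [230,0.1,0,0,0],
    [230,0.1,0,0,0]
  ]
}}

```text
clock: 16.0
ee_pos: [0.5331, -0.0143, 0.21]
tcp_rot: [0.0, 0.718, 0.696, -0.0]
contact_force: [0.6, -2.0, -3.5]
finger_gap: 0.0132
grasp_force: 39.0
```

{"fn": "drive_tool", "kwargs": {
  "moves": [
    [230,0.1,0,0,0],
    [230,0.1,0,0,0]
  ]
}}

```text
clock: 16.17
ee_pos: [0.5331, -0.0123, 0.21]
tcp_rot: [0.0, 0.718, 0.696, -0.0]
contact_force: [0.2, -2.0, -4.0]
finger_gap: 0.0134
grasp_force: 39.0
```

{"fn": "drive_tool", "kwargs": {
  "moves": [
    [230,0.1,0,0,0],
    [230,0.1,0,0,0]
  ]
}}

```text
clock: 16.33
ee_pos: [0.5332, -0.0103, 0.21]
tcp_rot: [-0.0, 0.718, 0.696, -0.0]
contact_force: [-0.3, -2.1, -4.2]
finger_gap: 0.0137
grasp_force: 39.0
```

{"fn": "drive_tool", "kwargs": {
  "moves": [
    [230,0.1,0,0,0],
    [230,0.1,0,0,0]
  ]
}}

```text
clock: 16.5
ee_pos: [0.5333, -0.0083, 0.21]
tcp_rot: [-0.0, 0.718, 0.696, -0.0]
contact_force: [-0.1, -1.5, -4.4]
finger_gap: 0.0132
grasp_force: 39.0
```

{"fn": "drive_tool", "kwargs": {
  "moves": [
    [230,0.1,0,0,0],
    [230,0.1,0,0,0],
    [230,0.1,0,0,0]
  ]
}}

```text
clock: 16.75
ee_pos: [0.5334, -0.0053, 0.21]
tcp_rot: [0.0, 0.718, 0.696, 0.0]
contact_force: [-0.3, -2.3, -4.3]
finger_gap: 0.013
grasp_force: 39.0
```

{"fn": "drive_tool", "kwargs": {
  "moves": [
    [230,0.1,0,0,0],
    [230,0.1,0,0,0]
  ]
}}

```text
clock: 16.92
ee_pos: [0.5334, -0.0033, 0.21]
tcp_rot: [-0.0, 0.718, 0.696, -0.0]
contact_force: [0.8, -2.4, -4.8]
finger_gap: 0.0133
grasp_force: 39.0
```

{"fn": "drive_tool", "kwargs": {
  "moves": [
    [230,0.1,0,0,0],
    [230,0.1,0,0,0]
  ]
}}

```text
clock: 17.08
ee_pos: [0.5335, -0.0013, 0.21]
tcp_rot: [-0.0, 0.718, 0.696, -0.0]
contact_force: [-0.6, -3.0, -4.7]
finger_gap: 0.0134
grasp_force: 39.0
```

{"fn": "drive_tool", "kwargs": {
  "moves": [
    [230,0.1,0,0,0],
    [230,0.1,0,0,0]
  ]
}}

```text
clock: 17.25
ee_pos: [0.5335, 0.0006, 0.21]
tcp_rot: [-0.0, 0.718, 0.696, -0.0]
contact_force: [-0.2, -2.2, -4.6]
finger_gap: 0.0133
grasp_force: 39.0
```

{"fn": "drive_tool", "kwargs": {
  "moves": [
    [230,0.1,0,0,0],
    [230,0.1,0,0,0]
  ]
}}

```text
clock: 17.42
ee_pos: [0.5336, 0.0026, 0.2101]
tcp_rot: [0.0, 0.718, 0.696, -0.0]
contact_force: [0.5, -2.8, -3.4]
finger_gap: 0.0132
grasp_force: 39.1
```

{"fn": "drive_tool", "kwargs": {
  "moves": [
    [230,0.1,0,0,0],
    [230,0.1,0,0,0]
  ]
}}

```text
clock: 17.58
ee_pos: [0.5337, 0.0046, 0.21]
tcp_rot: [0.0, 0.718, 0.696, -0.0]
contact_force: [0.4, -3.4, -4.2]
finger_gap: 0.0133
grasp_force: 39.1
```

{"fn": "drive_tool", "kwargs": {
  "moves": [
    [230,0.1,0,0,0],
    [230,0.1,0,0,0]
  ]
}}

```text
clock: 17.75
ee_pos: [0.5338, 0.0065, 0.2101]
tcp_rot: [0.0, 0.718, 0.696, -0.0]
contact_force: [0.1, -7.3, -4.1]
finger_gap: 0.0131
grasp_force: 39.2
```

{"fn": "drive_tool", "kwargs": {
  "moves": [
    [230,0.05,0,0,0],
    [230,0,0,0,0],
    [230,0,0,0,0]
  ]
}}

```text
clock: 18.0
ee_pos: [0.5339, 0.0068, 0.2102]
tcp_rot: [0.001, 0.718, 0.696, -0.0]
contact_force: [1.1, -5.6, -4.6]
finger_gap: 0.0136
grasp_force: 39.1
```

{"fn": "drive_tool", "kwargs": {
  "moves": [
    [230,0.05,0,0,0],
    [230,0,0,0,0],
    [230,0,0,0,0]
  ]
}}

```text
clock: 18.25
ee_pos: [0.534, 0.0071, 0.2102]
tcp_rot: [0.001, 0.718, 0.696, -0.0]
contact_force: [0.7, -8.0, -4.0]
finger_gap: 0.0132
grasp_force: 39.1
```

{"fn": "drive_tool", "kwargs": {
  "moves": [
    [215,0,0,0,0],
    [200,0,0,0,0],
    [185,0,0,0,0],
    [170,0,0,0,0],
    [150,0,0,0,0],
    [150,0,0,0,0],
    [150,0,0,-0.5,0],
    [150,0,0,-1,0],
    [150,0,0,-2,0],
    [150,0,0,-3,0],
    [150,0,0,-3,0],
    [150,0,0,-3,0],
    [150,-2,0,0,0],
    [150,-4,0,0,0],
    [150,-4,0,0,0],
    [150,-4,0,0,0],
    [150,-4,0,0,0],
    [150,-4,0,0,0],
    [150,0,0,0,0],
    [150,0,0,0,0]
  ]
}}

```text
clock: 19.92
ee_pos: [0.5263, -0.2141, 0.3356]
tcp_rot: [0.0, 0.719, 0.695, 0.0]
contact_force: [-0.4, 0.3, 0.6]
finger_gap: 0.0352
grasp_force: 0.0
```

Run:
```python
from h import *
t=snap('side');R=pts(t)
f=t['frame'][130:270,250:390,::-1];cv2.imwrite('pics/e.png',cv2.resize(f,None,fx=4,fy=4,interpolation=cv2.INTER_CUBIC))
Q=R[150:270,270:380].reshape(-1,3);T=Q[(Q[:,2]>.045)&(Q[:,2]<.075)&(abs(Q[:,0]-.53)<.03)&(Q[:,1]<.06)&(Q[:,1]>-.04)]
print(len(T),T.mean(0),T.min(0),T.max(0))
```

```text
<stdin>:5: RuntimeWarning: Mean of empty slice.
  ret = um.true_divide(
Traceback (most recent call last):
ValueError: zero-size array to reduction operation minimum which has no identity
```

View pics/e.png

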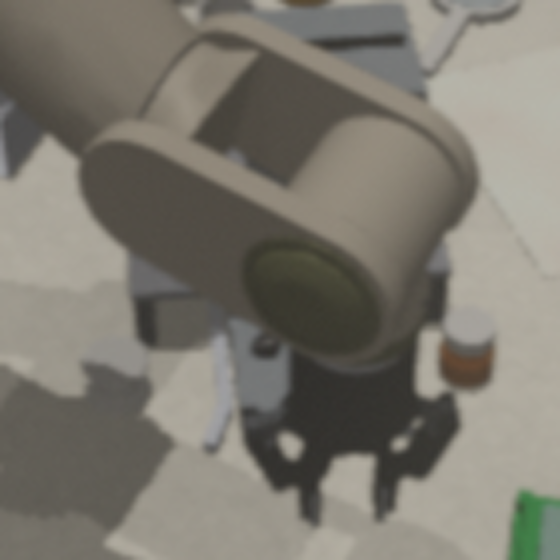

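The gripper blocks the view, and the logger is partly visible at (260,370). I move the arm aside to check the tab.

{"fn": "drive_tool", "kwargs": {
  "moves": [
    [150,-2,-2,0,0],
    [150,-2,-2,0,0],
    [150,-2,-2,0,0],
    [150,-2,-2,0,0],
    [150,-2,-2,0,0],
    [150,-2,-2,0,0],
    [150,-2,-2,0,0],
    [150,-2,-2,0,0],
    [150,0,0,0,0],
    [150,0,0,0,0]
  ]
}}

```text
clock: 20.8
ee_pos: [0.3615, -0.3667, 0.3356]
tcp_rot: [0.0, 0.719, 0.695, 0.0]
contact_force: [-0.2, 1.3, -0.2]
finger_gap: 0.0352
grasp_force: 0.0
```

Run:
```python
from h import *
for n in('side','top'):
    t=snap(n,'f'+n);Q=pts(t).reshape(-1,3)
    T=Q[(Q[:,2]>.045)&(Q[:,2]<.08)&(abs(Q[:,0]-.53)<.02)&(Q[:,1]<.05)&(Q[:,1]>-.05)]
    if len(T): print(n,len(T),T.mean(0).round(4),T.min(0).round(4),T.max(0).round(4))
    L=Q[(Q[:,2]>.02)&(Q[:,2]<.04)&(abs(Q[:,0]-.53)<.065)&(Q[:,1]<.08)&(Q[:,1]>-.05)]
    if len(L): print(len(L),L.min(0).round(4),L.max(0).round(4),cv2.minAreaRect((L[:,:2]*1000).astype(np.float32)))
```

```text
side 44 [0.532  0.0011 0.06  ] [ 0.5253 -0.0081  0.0451] [0.5402 0.0188 0.0688]
698 [ 0.4772 -0.016   0.02  ] [0.5884 0.0799 0.0391] ((533.5498657226562, 33.02064514160156), (95.99639129638672, 110.27178192138672), 88.25358581542969)
top 57 [0.5341 0.0088 0.064 ] [ 0.5288 -0.0043  0.0495] [0.5412 0.0205 0.0694]
1154 [ 0.4807 -0.0081  0.0215] [0.5926 0.08   0.0399] ((536.638427734375, 36.32548522949219), (87.97252655029297, 111.16544342041016), 89.4779052734375)
```

View pics/ftop.png

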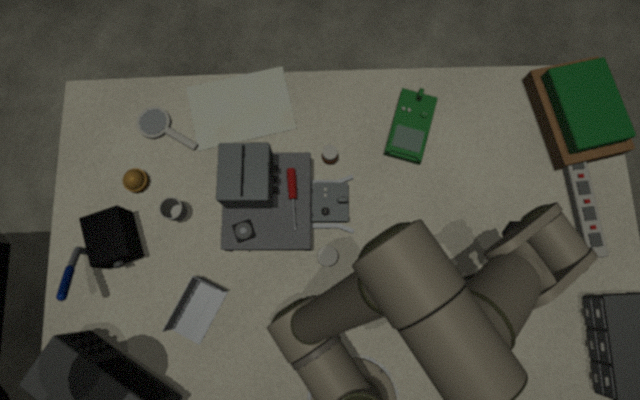

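The logger is docked between the guides at (330,202), its tab is where I released it, and the bystanders look unmoved.

```bash
python3 -c "
from workcell import robot
print(robot.hand_in())"
```

```text
the job is handed in; nothing more can be done
None
```

I folded the screen flat, slid the logger in under the riser until it met the dock's stop at about 8 N, released it and handed the job in. Plunger travel wasn't read directly, and the hand-in returned no verdict.

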